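Secure the tool-holder cleaner's lid and start it with the pull knob

TASK

A tool holder is loaded in the bench-top cleaner: press the lid down on its springy seal with the T-bar latch, turn the latch a quarter turn clockwise so that it holds the lid down, and only then start the machine: pull the red knob out past its click and on until you feel its end stop, without wrenching it, keep it there for about a second, then let go so that it rests out in its run position. Leave the lid latched, and do not knock over or shift the cutter tubes and the tool holder standing around the machine.

Things in the scene. Friction and masses are not known exactly. Their poses are not given: they have to be found in the camera images.
- cleaner: Bench-top cleaner, fixed, 260 mm deep (x) by 380 wide (y). Origin: on the bench under its centre; x runs from its front (robot's side) to its rear, z up. Left part: white chamber, y -30 to +190, rim 150 mm high, closed by a lid with a clear window. Right part: grey control housing, y -190 to -30, level top 135 mm high at the rear, front half sloping down 30 degrees (48 mm high at x -130).
- lid (a joint): Angle (rad) of the 14 mm thick aluminium lid about the hinge on the chamber's rear rim; 0 = pressed right down. It starts shut but proud on its rubber seal at about 0.05 (front edge 13 mm up). Pressing it right down at the latch takes up to 8 to 12 N, growing as it sinks; then it meets the rigid rim. Let go unlatched, it rises again.
- latch (a joint): Angle (rad) of the quarter-turn latch. 0 = T-bar along the lid's front edge, orange end to the left: unlatched. Starts at 0 to 0.3; grows clockwise from above to a stop at 1.57 (orange end to the rear): latched. Turns stiffly (0.1 N m), stays put. The cam arm under the lid points the same way as the orange end.
- latch_grip (a point): Centre of the black T-bar, on the turning axis, 25 mm above the top of the lid's front tab. Site y: along the bar (84 mm, orange end +y); x: its thickness, 12 mm; z: its height, 22 mm, along the axis. 14 mm free under the bar, except for a 26 mm round boss in the middle.
- keeper: Steel keeper block, 18 mm wide, fixed on the machine's front below the latch. The latch's cam arm (under the lid, turns with the bar) passes below it only while the lid at the latch is within about 3 mm of right down; with the lid higher it jams against the block at about 0.6 rad. Once past, the lid may rise those 3 mm and is held (lid about 0.011 rad). Origin: the block's centre.
- knob (a joint): How far the red knob is pulled out (m). 0 = in, off. About 7 N carries it over a click (at 7 mm, back to off if let go before); it then moves out by itself to the run position, 14 mm, and stays. Farther out a second spring resists (12 N at 16 mm, 15 N at 17.5 mm, then the end stop): this is the start position; let go, it returns to run. A push of 6 N from run puts it back to off.
- knob_grip (a point): On the red mushroom knob's axis, mid-height of its straight 14 mm rim, 37 mm off the sloping panel when in. Site z points outward along the pull (30 degrees from vertical, leaning to the machine's front); y is the machine's y. Head 50 mm in diameter, dome 13 mm above this point; 26 mm neck below; Chamber wall 85 mm to its left.
- tubes_small: Bystander: rubber-banded block of six clear cutter tubes with blue feet, 38 x 57 x 100 mm tall, standing beside the machine. Origin: centre of its underside.
- tubes_large: Bystander: block of four large clear cutter tubes with blue feet, 60 x 60 x 150 mm tall, standing beside the machine. Origin: centre of its underside.
- holder: Bystander: steel taper tool holder standing on its nut, 62 mm in diameter, 149 mm tall. Origin: centre of its underside.
- switch: The start switch under the red knob: its aluminium collar, 58 mm in diameter and 7 mm high, is seen on the panel; inside it the knob's shaft meets its end stop 17.5 mm out. A strong pull against that stop (more than about 60 N in all, 50 N on the stop itself) would break the switch. Origin: on the panel, on the knob's axis; same axes as the knob.

How it is judged:
By the outcome, as a careful person would: the job done as asked, in the order asked, and still so for the second after the job is handed in, with the robot touching nothing.
It also fails if it takes over 54 s, if anything falls off the work surface, if the arm or the gripper's body presses on something with over 40 N, if the wrist force passes 120 N, or if a joint passes its speed limit or range.

ROBOT

A 6-joint arm with a two-finger parallel gripper is mounted at the origin on the work surface. World frame = base frame: x ahead of the robot, y to its left, z up, the work surface at z = 0. Lengths are in m, angles in rad, forces in N, time in s.
With the tool pointing down it reaches from about 0.4 to 0.825 m from the base axis. Payload 7 kg.
Tool frame: the origin (TCP) lies midway between the tips of the shut fingers; the grasp point (between the pads) lies 19 mm behind it; z points along the fingers, x is the direction in which the jaws open and shut, and the axes are right-handed (so a half turn about z gives the same grasp; the last joint's range is limited). The gripper opens to 88 mm and grips with 3 to 60 N. Pads are 19 mm wide; open, the fingers measure 130 mm over their backs; the gripper's body (78 mm by 193 mm) begins 47 mm behind the grasp point.
Start: joints at [1.596, 0.359, 0.012, 0, -1.224, -0.288], TCP at [0.175, 0.652, 0.227] pointing down, gripper open.
Joint ranges: [-3.07, 3.07], [-1.43, 2.12], [-1.02, 1.25], [-3.03, 1.67], [-3.05, -0], [-3.03, 3.03]. Speed limits (rad/s): [2.39, 2.39, 3.01, 3.14, 3.14, 3.14].

INTERFACE

Orientations are given as [roll, pitch, yaw] about the fixed x, y, z axes, in that order (R = Rz(yaw) Ry(pitch) Rx(roll)).
In Python, from station import arm, grab_frame, camera_params gives the robot as it stands.
- The arm moves only by the shell command python3 -m handwheel 'ROWS' [FORCE]. ROWS is JSON, a list that holds one entry, the list of rows, each a list of 5 numbers: the finger opening in m, from 0 to 0.0876, then the shift along the tool's x, y, z in m, then the turn about the tool's z in degrees. A call has 1 to 20 rows; each row is the pose to reach, as a shift and turn from the pose measured when the call began, along the tool's axes at that moment; what a row does not reach only later rows make up. A row lasts 1/12 s, in which the tool goes at most 41.7 mm and 7.16 degrees, less where a joint would pass 70% of its speed; a pose out of reach is approached as far as the arm can. A call with a gripper value outside its range is refused whole. The fingers move at their own pace and stop on an object; FORCE is the grip in N (left out, the last holds). Time passes only in rows, so rows that repeat a pose let the fingers close. It gives the time, the measured TCP pose, the force and the opening at its end, in the units of the state.
- arm.get_state(): the state, without advancing time (a new reading comes with each control period).
- grab_frame(name): name is "scene" or "top" or "wrist"; returns the picture (400x640x3 uint8, blue, green, red); there is no depth.
- camera_params(name): a dict with "intrinsics" (3x3 intrinsics, pixels), "k1" (the pictures are not rectified: a ray, as slopes to the right and down, at radius r is drawn at 1 + k1 r^2 times it, then the intrinsics apply), "R" (3x3) and "t" (3): a world point X has camera coordinates R X + t; the wrist camera has in their place "tool_from_camera" (4x4, takes a point from camera to tool coordinates, whose origin is the TCP and whose axes are the tool frame's). Camera axes: x right, y down, z forward; pixel columns grow to the right and rows downward; lengths in m; the calibration is good to about 2 mm. A picture is of the moment at which its call begins: read the wrist's pose just before it. camera_params takes no time and is no camera call.
- arm.job_done(): hands the job in, once; it reports no verdict.
The state is a dict: "t": time; "q": joint angles; "qd": joint speeds; "joint_efforts": joint torques, N m; "eef_pos": TCP position; "ee_rot": TCP orientation; "force": force on the tool from outside, world axes, zero at the start; "moment": the same for the moment, N m; "width": finger opening in m.
Only numpy, scipy, OpenCV 4.12 (cv2) and the standard library are available. Lean on these libraries where they do the work, as an engineer would, in place of code of your own. Each camera call takes 0.05 s, during which the arm holds its last target.

## Working session

There is one attempt and no reset: what is moved stays moved. The work goes in short steps, Python scripts to look and compute and a shell command to move; the robot and the scene stay as the last step left them, time stands still between calls to the robot, and variables do not carry over. Pictures are saved under pics/ and viewed, and the job is handed in when it is done.

```bash
ls; mkdir -p pics; python3 - <<'E'
from station import arm, grab_frame, camera_params
import cv2, numpy as np
np.set_printoptions(precision=4,suppress=True)
print(arm.get_state())
for n in ["scene","top","wrist"]:
    print(n,camera_params(n))
    cv2.imwrite(f"pics/{n}0.png",grab_frame(n))
E
```

```text
pics
{'t': 0.0, 'q': array([ 1.5961,  0.3594,  0.0111, -0.0003, -1.2241, -0.2881]), 'qd': array([ 0.    ,  0.0004, -0.0001,  0.0016,  0.0002,  0.0007]), 'joint_efforts': array([ -0.0013, -58.2712,  29.3047,   6.9974,   0.007 ,  -0.0002]), 'eef_pos': array([0.1752, 0.6514, 0.2256]), 'ee_rot': array([-3.1414, -0.0017, -1.8337]), 'force': array([ 0.7167, -0.4422, -0.0394]), 'moment': array([-0.0516, -0.0282, -0.0225]), 'width': 0.08756334110593383}
scene {'intrinsics': array([[432.5111,   0.    , 317.4103],
       [  0.    , 432.5111, 199.757 ],
       [  0.    ,   0.    ,   1.    ]]), 'k1': -0.05689515454250797, 'R': array([[ 0.7727,  0.6348, -0.0011],
       [ 0.6027, -0.7342, -0.3124],
       [-0.1991,  0.2408, -0.9499]]), 't': array([-0.4934, -0.3173,  1.2024])}
top {'intrinsics': array([[515.2766,   0.    , 318.4717],
       [  0.    , 515.2766, 190.7851],
       [  0.    ,   0.    ,   1.    ]]), 'k1': 0.0069850384371006775, 'R': array([[ 0.0243, -0.9997, -0.0014],
       [-0.9918, -0.024 , -0.1256],
       [ 0.1255,  0.0045, -0.9921]]), 't': array([0.0085, 0.6488, 1.1465])}
wrist {'intrinsics': array([[287.0587,   0.    , 317.077 ],
       [  0.    , 287.0587, 194.2428],
       [  0.    ,   0.    ,   1.    ]]), 'k1': -0.04673765234202828, 'tool_from_camera': array([[ 1.    ,  0.0001,  0.001 , -0.    ],
       [-0.0004,  0.9572,  0.2896, -0.0784],
       [-0.0009, -0.2896,  0.9572, -0.1574],
       [ 0.    ,  0.    ,  0.    ,  1.    ]])}
```

View pics/scene0.png

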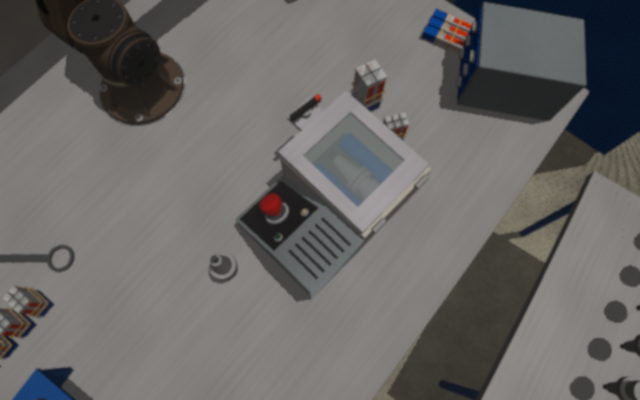

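View pics/top0.png

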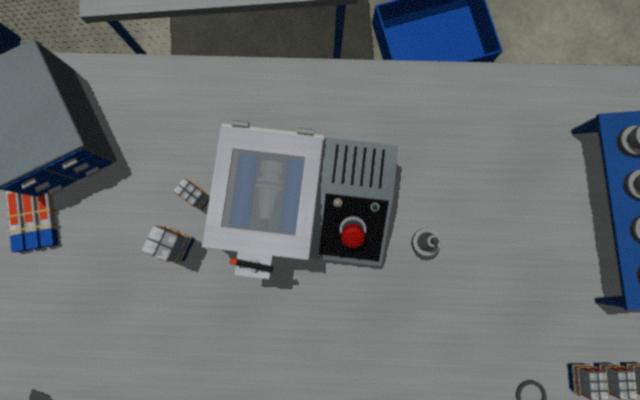

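View pics/wrist0.png

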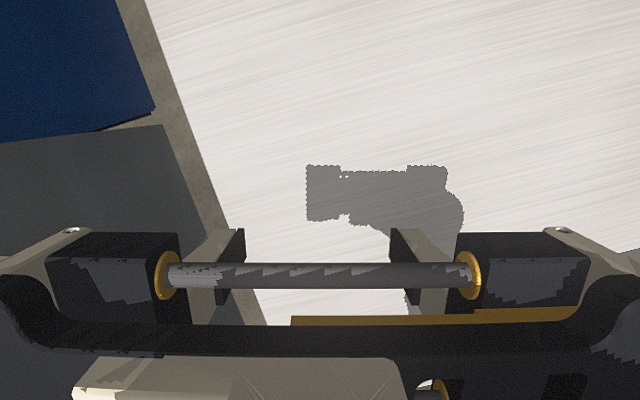

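Scene: the latch T-bar sits at about (305,107) and the knob at (271,207). Top: the latch is at about (251,265) with its orange end at (234,262), the knob is at (352,234), the tubes are to the left and the holder is at (426,242). I'll measure these next.

```bash
cat > h.py <<'E'
from station import arm, grab_frame, camera_params
import cv2, numpy as np
from scipy.spatial.transform import Rotation as Ro
np.set_printoptions(precision=4,suppress=True)
def cam(n,st=None):
    c=camera_params(n); K=c["intrinsics"];k=c["k1"]
    if n=="wrist":
        T=np.array(c["tool_from_camera"]); W=np.eye(4)
        W[:3,:3]=Ro.from_euler('xyz',st["ee_rot"]).as_matrix();W[:3,3]=st["eef_pos"]
        C=W@T; R=C[:3,:3].T; t=-R@C[:3,3]
    else: R=np.array(c["R"]);t=np.array(c["t"])
    return K,k,R,t
def ray(c,uv):
    K,k,R,t=c
    d=cv2.undistortPoints(np.array([[uv]],float),K,np.array([k,0,0,0.]))[0,0]
    return -R.T@t, R.T@np.array([d[0],d[1],1])
def plane(c,uv,z):
    o,d=ray(c,uv); return o+d*(z-o[2])/d[2]
def tri(cs,uvs):
    A=np.zeros((3,3));b=np.zeros(3);L=[]
    for c,u in zip(cs,uvs):
        o,d=ray(c,u);d=d/np.linalg.norm(d);P=np.eye(3)-np.outer(d,d);A+=P;b+=P@o;L.append((o,P))
    X=np.linalg.solve(A,b); return X,[np.linalg.norm(P@(X-o)) for o,P in L]
def proj(c,X):
    K,k,R,t=c
    return cv2.projectPoints(np.array([X],float),cv2.Rodrigues(R)[0],t,K,np.array([k,0,0,0.]))[0][0,0]
E
python3 - <<'E'
from h import *
s=cv2.imread("pics/scene0.png");t=cv2.imread("pics/top0.png")
for n,i in (("scene",s),("top",t)):
    h=cv2.cvtColor(i,cv2.COLOR_BGR2HSV)
    for nm,lo,hi in (("red",0,14),("red2",168,180)):
        m=cv2.inRange(h,(lo,150,80),(hi,255,255))
        k,l,st,ce=cv2.connectedComponentsWithStats(m)
        for j in range(1,k):
            if st[j,4]>6: print(n,nm,st[j],ce[j], i[l==j].mean(0))
a=cv2.resize(s[80:240,220:420],None,fx=4,fy=4)
b=cv2.resize(t[110:290,150:450],None,fx=2.66,fy=2.66,interpolation=cv2.INTER_CUBIC)
cv2.imwrite("pics/sz.png",a[:600]);cv2.imwrite("pics/tz.png",b)
E
```

```text
scene red [454  18  18  10  70] [462.4571  22.8   ] [ 36.5286  63.9286 167.3143]
scene red [450  26  19  11  87] [458.4943  30.7701] [ 33.1034  60.2529 162.4483]
scene red [445  34  18  11  81] [453.4074  39.0617] [ 32.5679  58.0123 148.7654]
scene red [378  91   4   5   9] [379.1111  93.    ] [33.4444 54.8889 88.    ]
scene red [315  95   5   6  25] [317.2   97.24] [ 36.44  53.04 146.52]
scene red [368  96   4   5  10] [369.3  97.9] [33.3 54.2 86.8]
scene red [260 194  22  21 362] [271.0138 203.9834] [ 23.4862  25.6133 113.8508]
scene red [ 36 304   5   3   9] [ 38.     305.1111] [34.7778 55.2222 90.    ]
scene red [ 30 311   6   3  10] [ 32.5 311.8] [33.6 55.1 87.4]
scene red [ 10 332   6   4  11] [ 12.8182 333.3636] [31.6364 52.4545 87.6364]
scene red [  0 347   3   3   7] [  0.7143 347.8571] [31.7143 54.8571 87.1429]
top red [  8 193   9  31 192] [ 12.2292 207.9896] [ 39.3021  64.3333 171.4844]
top red [ 23 194   8  19 125] [ 26.488 203.152] [ 37.704  61.584 166.856]
top red [ 38 196   9  23 133] [ 41.985  207.4812] [ 34.0602  55.3158 145.3459]
top red [ 25 214   7   8  51] [ 27.8824 217.4314] [ 41.3137  65.9608 169.1176]
top red [342 224  22  23 364] [352.3956 235.2967] [ 11.3077  15.1071 116.1923]
top red [230 258   7   6  36] [233.1944 260.6944] [ 39.3333  59.2778 153.1111]
```

View pics/sz.png

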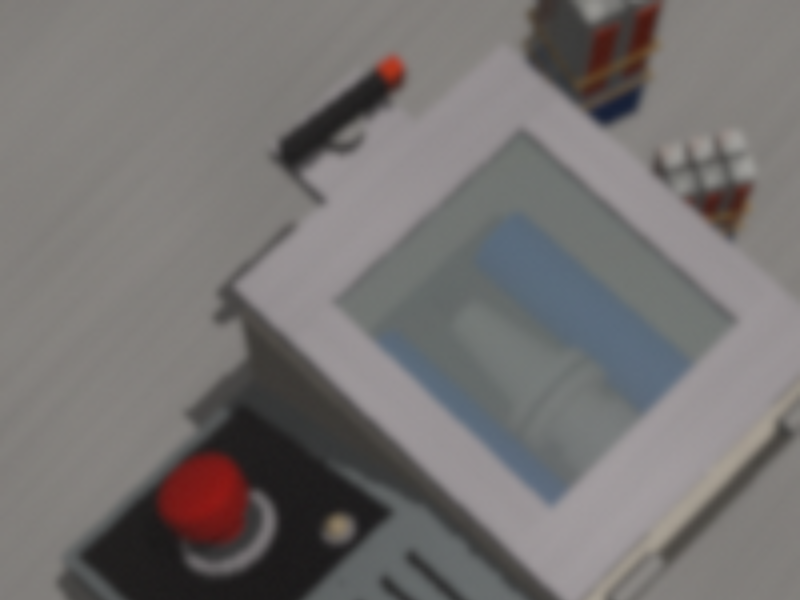

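View pics/tz.png

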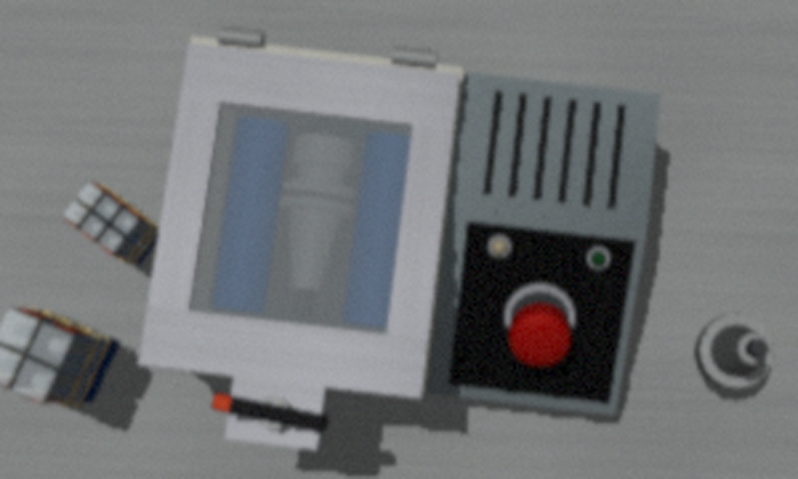

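```bash
python3 - <<'E'
from h import *
S=cam("scene");T=cam("top")
tz=lambda x,y:(150+(x+.5)/2.66-.5,110+(y+.5)/2.66-.5)
sz=lambda x,y:(220+(x+.5)/4-.5,80+(y+.5)/4-.5)
print("orange",tri([S,T],[(317.2,97.2),(233.2,260.7)]))
print("orange tip",tri([S,T],[sz(400,65),tz(213,401)]))
print("black end",tri([S,T],[sz(285,153),tz(325,422)]))
print("knob red ctr",tri([S,T],[(271.0,203.98),(352.4,235.3)]))
# yaw: rear housing edge z .135
a=plane(T,tz(470,76),.135);b=plane(T,tz(660,94),.135);print("rear edge",a,b,np.degrees(np.arctan2(*(b-a)[:2])))
# lid corners
c=[plane(T,tz(x,y),z) for x,y,z in ((192,38,.164),(463,70,.164),(422,397,.177),(140,364,.177))]
print("lid",*c)
for p,q in((0,1),(3,2)):
    d=c[q]-c[p];print(np.degrees(np.arctan2(-d[0],-d[1])),np.linalg.norm(d))
for p,q in((3,0),(2,1)):
    d=c[q]-c[p];print(np.degrees(np.arctan2(d[1],d[0])),np.linalg.norm(d))
# collar
print("holder foot",plane(T,tz(737,355),.0),"large",plane(T,tz(115,350),0),"small",plane(T,tz(150,270),0))
E
```

```text
orange (array([0.4862, 0.1853, 0.2105]), [np.float64(0.00013003780953048434), np.float64(0.00013003780953048415)])
orange tip (array([0.4867, 0.1928, 0.2069]), [np.float64(0.00012833871645089506), np.float64(0.00012833871645100812)])
black end (array([0.4735, 0.1103, 0.2077]), [np.float64(0.00014975152511102337), np.float64(0.00014975152511103728)])
knob red ctr (array([ 0.5449, -0.05  ,  0.1225]), [np.float64(0.0005550734474300736), np.float64(0.0005550734474299919)])
rear edge [0.7505 0.0095 0.135 ] [ 0.7394 -0.1438  0.135 ] -175.84201576604067
lid [0.7691 0.2297 0.164 ] [0.7485 0.0154 0.164 ] [0.493  0.0405 0.177 ] [0.5126 0.2543 0.177 ]
5.496715303487139 0.21524355610690085
5.2323978937482964 0.21462263989258043
-5.4775755141123685 0.2580556695906881
-5.61658005063205 0.2570673827110548
holder foot [ 0.5356 -0.2333  0.    ] large [0.5266 0.317  0.    ] small [0.5983 0.2897 0.    ]
```

```bash
python3 -m handwheel '[[[0.0876,0.02,-0.02,-0.04,0],[0.0876,0.06,-0.06,-0.075,7],[0.0876,0.09,-0.09,-0.08,14],[0.0876,0.12,-0.12,-0.08,21],[0.0876,0.15,-0.15,-0.08,28],[0.0876,0.18,-0.18,-0.08,35],[0.0876,0.21,-0.21,-0.08,42],[0.0876,0.24,-0.24,-0.08,49],[0.0876,0.27,-0.27,-0.08,56],[0.0876,0.30,-0.30,-0.08,63],[0.0876,0.33,-0.33,-0.08,70],[0.0876,0.36,-0.36,-0.08,77],[0.0876,0.38,-0.39,-0.08,84],[0.0876,0.403,-0.424,-0.08,84],[0.0876,0.403,-0.424,-0.08,84],[0.0876,0.403,-0.424,-0.08,84],[0.0876,0.403,-0.424,-0.08,84]]]' 10
python3 - <<'E'
from h import *
st=arm.get_state();print(st)
cv2.imwrite("pics/w1.png",grab_frame("wrist"))
c=cam("wrist",st)
for X in [(.4867,.1928,.207),(.4735,.1103,.207),(.48,.1516,.207),(.545,-.05,.1225)]:print(proj(c,X))
E
```

```text
t: 1.57
eef_pos: [0.4805, 0.1507, 0.3059]
ee_rot: [-3.14, -0.001, 2.98]
force: [0.4, 0.8, 0.2]
width: 0.0875
{'t': 1.5667, 'q': array([ 0.6952,  0.029 , -0.2245,  0.0007, -1.3192, -0.8571]), 'qd': array([ 0.0472, -0.0125, -0.0074, -0.0048,  0.0009, -0.0175]), 'joint_efforts': array([ -1.297 , -32.2286,  30.4019,   7.3798,  -0.0382,   0.2965]), 'eef_pos': array([0.4805, 0.1507, 0.3059]), 'ee_rot': array([-3.1397, -0.0008,  2.9798]), 'force': array([0.3907, 0.7681, 0.1524]), 'moment': array([ 0.1487, -0.0155,  0.0185]), 'width': 0.08747837118055286}
[317.5516 237.252 ]
[317.3457 151.6928]
[317.5678 196.4157]
[226.009    2.3436]
```

View pics/w1.png

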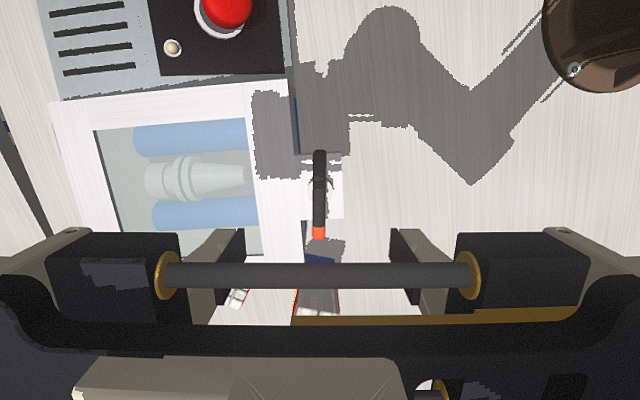

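The wrist view shows the bar running from (319,150) to (318,239). That's within 2 px of my prediction, so I'll refine the bar and knob from this picture.

```bash
python3 - <<'E'
from h import *
i=cv2.imread("pics/w1.png")
cv2.imwrite("pics/w1z.png",cv2.resize(i[140:250,240:400],None,fx=5,fy=5))
cv2.imwrite("pics/w1k.png",cv2.resize(i[0:110,130:290],None,fx=5,fy=5))
E
```

```text
(no output)
```

View pics/w1z.png

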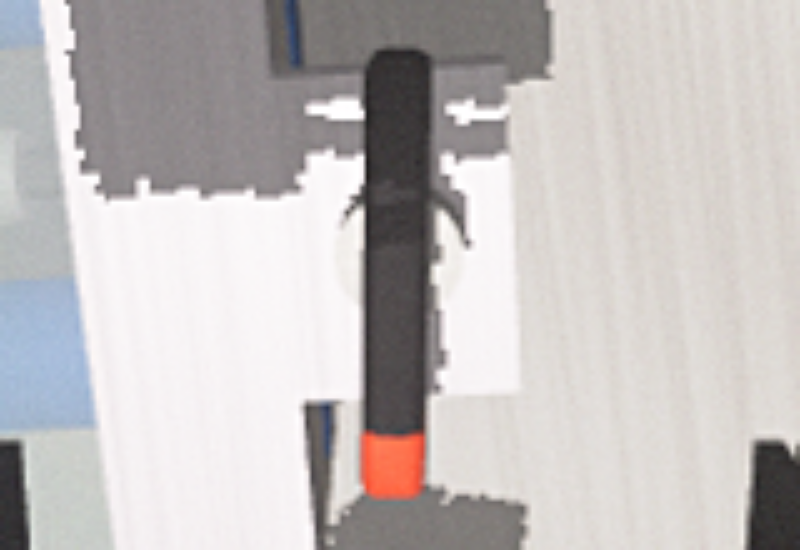

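View pics/w1k.png

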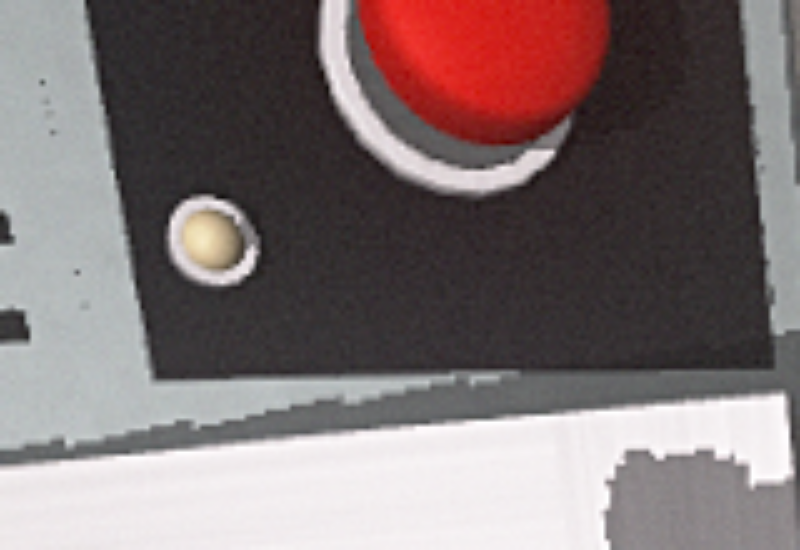

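The bar centre is about 2 mm off along tool +x, and its height is about 0.206. I'll descend to TCP 0.200, just above the boss, and close.

```bash
python3 -m handwheel '[[[0.0876,0.002,0,0.03,0],[0.0876,0.002,0,0.06,0],[0.0876,0.002,0,0.085,0],[0.0876,0.002,0,0.1,0],[0.0876,0.002,0,0.106,0],[0.0876,0.002,0,0.106,0],[0.03,0.002,0,0.106,0],[0.03,0.002,0,0.106,0],[0.0,0.002,0,0.106,0],[0.0,0.002,0,0.106,0],[0.0,0.002,0,0.106,0],[0.0,0.002,0,0.106,0],[0.0,0.002,0,0.106,0],[0.0,0.002,0,0.106,0]]]' 60
python3 - <<'E'
from h import *
st=arm.get_state();print(st["q"],st["moment"])
cv2.imwrite("pics/w2.png",grab_frame("wrist"))
E
```

```text
t: 2.78
eef_pos: [0.478, 0.1517, 0.2001]
ee_rot: [-3.14, -0.001, 2.981]
force: [-0.3, 0.0, -0.4]
width: 0.0399
[ 0.7002  0.0926 -0.4013  0.0006 -1.0785 -0.8608] [ 0.1236 -0.046  -0.0005]
```

View pics/w2.png

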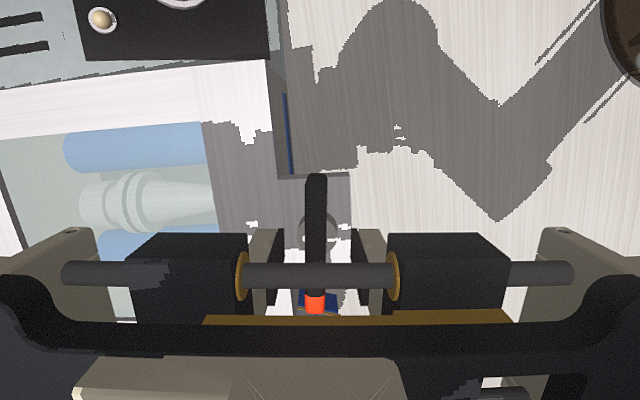

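The fingers straddle the bar at (316,240) and are still closing, so I'll wait.

```bash
python3 -m handwheel '[[[0,0,0,0,0],[0,0,0,0,0],[0,0,0,0,0],[0,0,0,0,0],[0,0,0,0,0],[0,0,0,0,0],[0,0,0,0,0],[0,0,0,0,0]]]' 60
```

```text
t: 3.5
eef_pos: [0.4789, 0.1516, 0.2002]
ee_rot: [-3.14, 0.001, 2.981]
force: [5.6, -2.0, -3.4]
width: 0.0115
```

```bash
python3 -m handwheel '[[[0,0,0,0.003,0],[0,0,0,0.006,0],[0,0,0,0.009,0],[0,0,0,0.011,0],[0,0,0,0.011,0],[0,0,0,0.011,0]]]' 60
```

```text
t: 4.0
eef_pos: [0.4775, 0.1516, 0.1892]
ee_rot: [-3.14, -0.001, 2.981]
force: [-10.6, 2.9, 9.0]
width: 0.0116
```

```bash
python3 -m handwheel '[[[0,0,0,0.001,0],[0,0,0,0.002,0],[0,0,0,0.003,0],[0,0,0,0.003,0],[0,0,0,0.003,0]]]' 60
```

```text
t: 4.42
eef_pos: [0.4771, 0.1517, 0.187]
ee_rot: [-3.14, -0.001, 2.982]
force: [-7.7, 0.5, 10.0]
width: 0.0115
```

```bash
python3 -m handwheel '[[[0,0,0,0.001,0],[0,0,0,0.002,0],[0,0,0,0.002,0],[0,0,0,0.002,0]]]' 60
```

```text
t: 4.75
eef_pos: [0.477, 0.1518, 0.1863]
ee_rot: [-3.14, -0.001, 2.982]
force: [-7.9, -0.6, 13.9]
width: 0.0116
```

```bash
python3 -m handwheel '[[[0,0,0,0.001,0],[0,0,0,0.002,0],[0,0,0,0.003,0],[0,0,0,0.003,0],[0,0,0,0.003,0]]]' 60
```

```text
t: 5.17
eef_pos: [0.4771, 0.1518, 0.1861]
ee_rot: [-3.141, 0.001, 2.983]
force: [-12.5, -1.1, 25.2]
width: 0.0113
```

```bash
python3 -m handwheel '[[[0,0.001,0,0.003,4],[0,0.001,0,0.003,9],[0,0.001,0,0.003,14],[0,0.001,0,0.003,19],[0,0.001,0,0.003,24],[0,0.001,0,0.003,29],[0,0.001,0,0.003,34],[0,0.001,0,0.003,39],[0,0.001,0,0.003,44],[0,0.001,0,0.003,48],[0,0.001,0,0.003,48]]]' 60; python3 -c "
from h import *
s=arm.get_state();print(s['moment'],s['force'],s['q'])"
```

```text
t: 6.08
eef_pos: [0.477, 0.1518, 0.1861]
ee_rot: [3.138, 0.003, 2.142]
force: [-8.9, -2.8, 24.2]
width: 0.0114
[-1.0791  3.0221 -0.018 ] [-8.9416 -2.7924 24.1897] [ 0.7039  0.1002 -0.4286  0.0038 -1.0391 -1.7051]
```

```bash
python3 -m handwheel '[[[0,0,0,0.003,5],[0,0,0,0.003,10],[0,0,0,0.003,15],[0,0,0,0.003,20],[0,0,0,0.003,25],[0,0,0,0.003,30],[0,0,0,0.003,35],[0,0,0,0.003,38],[0,0,0,0.003,38],[0,0,0,0.003,38]]]' 60; python3 -c "
from h import *
s=arm.get_state();print(s['moment'],s['force'],s['q'])
cv2.imwrite('pics/w3.png',grab_frame('wrist'))"
```

```text
t: 6.92
eef_pos: [0.4771, 0.1517, 0.1861]
ee_rot: [3.135, 0.0, 1.48]
force: [-13.7, -0.1, 27.8]
width: 0.0114
[-0.5168  4.8608  0.0063] [-13.6791  -0.1299  27.7812] [ 0.7045  0.0992 -0.4304  0.0051 -1.037  -2.3686]
```

View pics/w3.png

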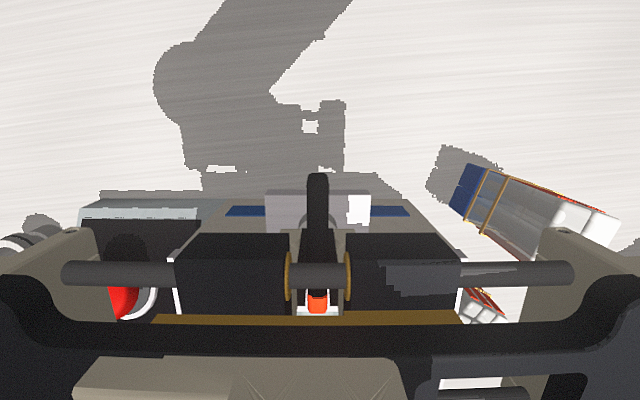

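```bash
python3 -m handwheel '[[[0,0,0,0.003,2],[0,0,0,0.003,4],[0,0,0,0.003,4],[0,0,0,0.003,4]]]' 60; python3 -c "
from h import *
s=arm.get_state();print(s['moment'],s['force'],s['q'])"
```

```text
t: 7.3
eef_pos: [0.4771, 0.1517, 0.186]
ee_rot: [3.134, -0.001, 1.413]
force: [-13.9, 0.1, 28.6]
width: 0.0114
[-0.352   5.1705  1.0432] [-13.9439   0.0963  28.5721] [ 0.7055  0.0982 -0.4323  0.0066 -1.0348 -2.437 ]
```

The latch is at its stop: the moment rose to 1 N·m. I'll ease off, open and lift.

```bash
python3 -m handwheel '[[[0,0,0,0.0,0],[0,0,0,-0.001,0],[0.05,0,0,-0.002,0],[0.05,0,0,-0.002,0],[0.05,0,0,-0.002,0],[0.05,0,0,-0.002,0],[0.05,0,0,-0.002,0],[0.05,0,0,-0.002,0],[0.05,0,0,-0.01,0],[0.05,0,0,-0.03,0],[0.08,0,0,-0.06,0],[0.0876,0,0,-0.09,0],[0.0876,0,0,-0.11,0],[0.0876,0,0,-0.11,0]]]' 60; python3 -c "
from h import *
s=arm.get_state();print(s['moment'],s['force'],s['q'],s)
cv2.imwrite('pics/w4.png',grab_frame('wrist'));cv2.imwrite('pics/t4.png',grab_frame('top'));cv2.imwrite('pics/s4.png',grab_frame('scene'))"
```

```text
t: 8.47
eef_pos: [0.4782, 0.1526, 0.3015]
ee_rot: [3.127, -0.005, 1.414]
force: [0.3, -0.0, 0.5]
width: 0.071
[ 0.1017 -0.2325 -0.0023] [ 0.3294 -0.0281  0.4736] [ 0.7069  0.0169 -0.25    0.0078 -1.2907 -2.4366] {'t': 8.4667, 'q': array([ 0.7069,  0.0169, -0.25  ,  0.0078, -1.2907, -2.4366]), 'qd': array([ 0.0016,  0.0284, -0.0773, -0.0251,  0.0738,  0.0008]), 'joint_efforts': array([  0.0918, -30.6027,  29.5826,   6.7171,  -0.9549,   0.0008]), 'eef_pos': array([0.4782, 0.1526, 0.3015]), 'ee_rot': array([ 3.1273, -0.0052,  1.414 ]), 'force': array([ 0.3294, -0.0281,  0.4736]), 'moment': array([ 0.1017, -0.2325, -0.0023]), 'width': 0.07099476330326}
```

View pics/w4.png

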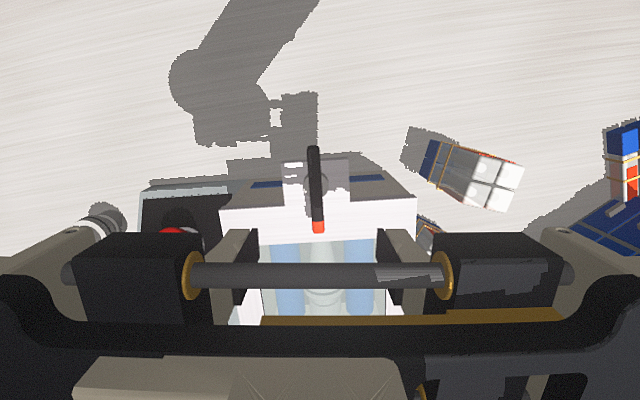

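View pics/s4.png

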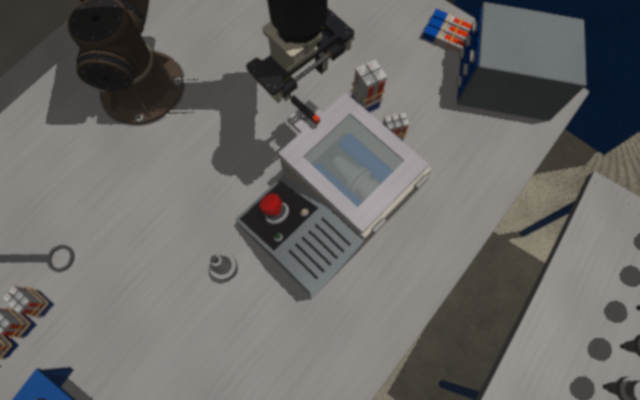

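The bar now runs front to rear with its orange end at (318,228), towards the rear, and the lid sits lower. Next I'll move above the knob.

```bash
python3 -m handwheel '[[[0.0876,-0.03,0.015,0,-1],[0.0876,-0.065,0.03,0,-2],[0.0876,-0.1,0.05,0,-3.6],[0.0876,-0.14,0.07,0,-3.6],[0.0876,-0.17,0.085,0.01,-3.6],[0.0876,-0.192,0.098,0.02,-3.6],[0.0876,-0.192,0.098,0.03,-3.6],[0.0876,-0.192,0.098,0.03,-3.6],[0.0876,-0.192,0.098,0.03,-3.6],[0.0876,-0.192,0.098,0.03,-3.6]]]' 60
python3 - <<'E'
from h import *
st=arm.get_state();print(st["eef_pos"],st["ee_rot"],st["q"])
i=grab_frame("wrist");cv2.imwrite("pics/w5.png",i)
h=cv2.cvtColor(i,cv2.COLOR_BGR2HSV)
m=cv2.inRange(h,(0,150,60),(10,255,255))|cv2.inRange(h,(170,150,60),(180,255,255))
k,l,s,ce=cv2.connectedComponentsWithStats(m)
for j in range(1,k):
    if s[j,4]>100: print(s[j],ce[j])
E
```

```text
t: 9.45
eef_pos: [0.5428, -0.0526, 0.2667]
ee_rot: [3.134, -0.0, 1.477]
force: [-0.8, -0.5, 0.3]
width: 0.0877
[ 0.5428 -0.0526  0.2667] [ 3.1341 -0.0002  1.4771] [ 0.2645  0.1156 -0.2187  0.0026 -1.2294 -1.9299]
[551 140  21  17 231] [562.013  148.1775]
[ 296  159   47   49 1735] [319.3349 182.7775]
```

View pics/w5.png

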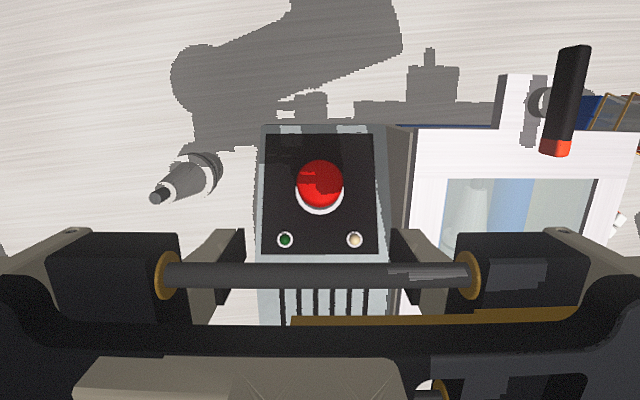

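```bash
python3 - <<'E'
from h import *
st=arm.get_state();c=cam("wrist",st);S=cam("scene");T=cam("top")
print(tri([c,S,T],[(319.3,182.8),(271,204),(352.4,235.3)]),tri([c,T],[(319.3,182.8),(352.4,235.3)]))
for z in (.12,.125,.13): print(plane(c,(319.3,182.8),z))
# machine yaw from panel: black panel left/right edges bottom line lamps
a=plane(c,(285,239.5),.12);b=plane(c,(354.5,239.5),.12);d=b-a;print("yaw by lamps",np.degrees(np.arctan2(-d[0],d[1])))
o,d=ray(c,(319.3,182.8));print(o,d,o+d*.3)
i=cv2.imread("pics/w5.png");cv2.imwrite("pics/w5z.png",cv2.resize(i[110:270,230:430],None,fx=4,fy=4)[:600])
E
```

```text
(array([ 0.5447, -0.0501,  0.1213]), [np.float64(0.0003277433496075773), np.float64(0.0007239767871305894), np.float64(0.0004670312789118156)]) (array([ 0.5447, -0.0504,  0.1205]), [np.float64(0.00015416580527907928), np.float64(0.00015416580527912192)])
[ 0.5448 -0.0503  0.12  ]
[ 0.5435 -0.0502  0.125 ]
[ 0.5421 -0.0501  0.13  ]
yaw by lamps -5.3158521296078876
[ 0.4639 -0.0451  0.4238] [ 0.2573 -0.0165 -0.967 ] [ 0.5411 -0.05    0.1337]
```

View pics/w5z.png

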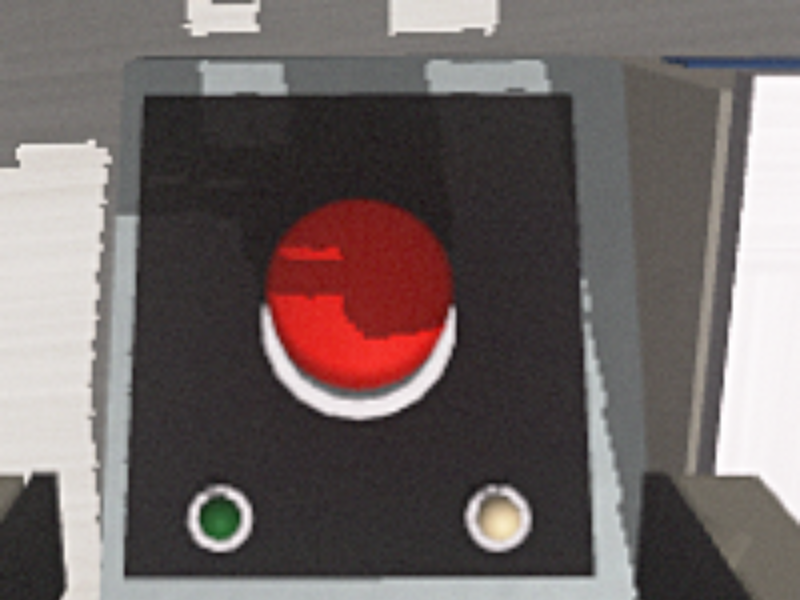

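```bash
python3 -m handwheel '[[[0.0876,0.0026,0.0005,0.03,0],[0.0876,0.0026,0.0005,0.065,0],[0.0876,0.0026,0.0005,0.1,0],[0.0876,0.0026,0.0005,0.125,0],[0.0876,0.0026,0.0005,0.14,0],[0.0876,0.0026,0.0005,0.15,0],[0.0876,0.0026,0.0005,0.155,0],[0.0876,0.0026,0.0005,0.159,0],[0.0876,0.0026,0.0005,0.159,0],[0.0876,0.0026,0.0005,0.159,0]]]' 60
python3 - <<'E'
from h import *
for n in("scene","wrist"): 
    cv2.imwrite(f"pics/{n}6.png",grab_frame(n))
i=cv2.imread("pics/scene6.png");cv2.imwrite("pics/s6z.png",cv2.resize(i[100:260,200:400],None,fx=4,fy=4)[:600])
E
```

```text
t: 10.33
eef_pos: [0.5457, -0.0496, 0.1091]
ee_rot: [3.132, -0.001, 1.478]
force: [-1.1, 0.1, 0.3]
width: 0.0875
```

View pics/s6z.png

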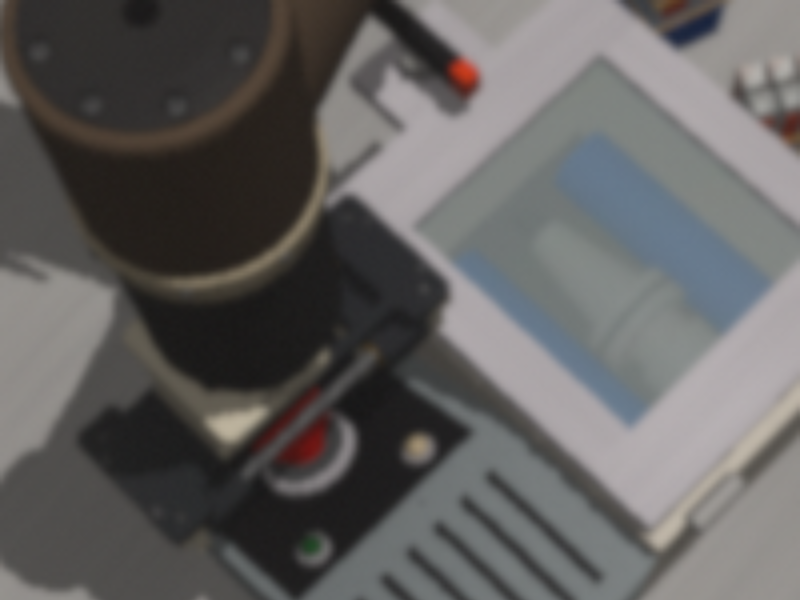

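View pics/wrist6.png

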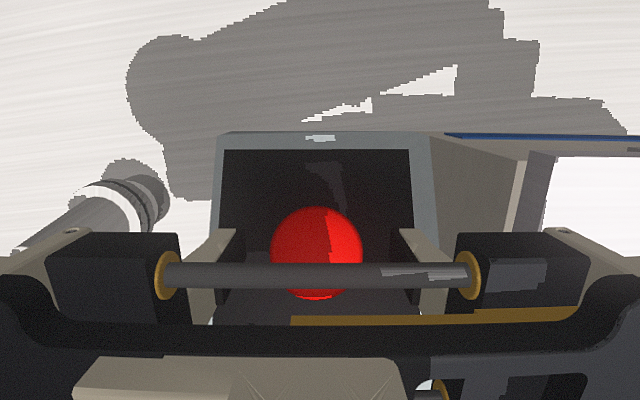

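```bash
python3 - <<'E'
from h import *
st=arm.get_state();c=cam("wrist",st)
R=Ro.from_euler('xyz',st["ee_rot"]).as_matrix()
print("grasp pt px",proj(c,st["eef_pos"]-.019*R[:,2]),"tcp",proj(c,st["eef_pos"]))
h=cv2.cvtColor(cv2.imread("pics/wrist6.png"),cv2.COLOR_BGR2HSV)
m=cv2.inRange(h,(0,150,60),(10,255,255))|cv2.inRange(h,(170,150,60),(180,255,255))
k,l,s,ce=cv2.connectedComponentsWithStats(m);j=1+s[1:,4].argmax();print(s[j],ce[j])
cs=[x for x in cv2.findContours(m,0,1)[0] if len(x)>20]
p=np.vstack(cs)[:,0];print(cv2.minEnclosingCircle(p))
T=cam("top")
u=cv2.minEnclosingCircle(p)[0]
print(tri([c,T],[u,(352.4,235.3)]),[plane(c,u,z) for z in(.12,.125,.13)])
E
```

```text
grasp pt px [317.2067 258.8134] tcp [317.2177 243.0345]
[ 269  206   94   57 4397] [315.8765 237.7792]
((315.4795227050781, 252.70474243164062), 47.47568893432617)
(array([ 0.5446, -0.0505,  0.123 ]), [np.float64(0.00011063996226096748), np.float64(0.00011063996226096122)]) [array([ 0.5462, -0.0508,  0.12  ]), array([ 0.5435, -0.0505,  0.125 ]), array([ 0.5408, -0.0502,  0.13  ])]
```

```bash
python3 -m handwheel '[[[0.0876,-0.001,-0.0015,0.002,0],[0.0876,-0.001,-0.0015,0.002,0],[0.04,-0.001,-0.0015,0.002,0],[0.04,-0.001,-0.0015,0.002,0],[0.03,-0.001,-0.0015,0.002,0],[0.03,-0.001,-0.0015,0.002,0],[0.03,-0.001,-0.0015,0.002,0],[0.03,-0.001,-0.0015,0.002,0],[0.03,-0.001,-0.0015,0.002,0],[0.03,-0.001,-0.0015,0.002,0],[0.03,-0.001,-0.0015,0.002,0],[0.03,-0.001,-0.0015,0.002,0]]]' 60
```

```text
t: 11.43
eef_pos: [0.5442, -0.0503, 0.1072]
ee_rot: [3.131, -0.001, 1.478]
force: [-1.0, 3.3, 0.8]
width: 0.0483
```

```bash
python3 -m handwheel '[[[0.03,0,-0.001,-0.0017,0],[0.03,0,-0.002,-0.0035,0],[0.03,0,-0.0025,-0.0043,0],[0.03,0,-0.0025,-0.0043,0]]]' 60
```

```text
t: 11.77
eef_pos: [0.5417, -0.0501, 0.1115]
ee_rot: [3.131, -0.001, 1.478]
force: [2.5, 2.5, -4.0]
width: 0.0481
```

```bash
python3 -m handwheel '[[[0.03,0,-0.001,-0.0017,0],[0.03,0,-0.002,-0.0035,0],[0.03,0,-0.003,-0.0052,0],[0.03,0,-0.004,-0.0069,0],[0.03,0,-0.004,-0.0069,0],[0.03,0,-0.004,-0.0069,0]]]' 60
```

```text
t: 12.27
eef_pos: [0.5374, -0.0497, 0.119]
ee_rot: [3.131, -0.001, 1.478]
force: [-2.3, 2.8, 5.0]
width: 0.048
```

```bash
python3 -m handwheel '[[[0.03,0,-0.0005,-0.0009,0],[0.03,0,-0.001,-0.0017,0],[0.03,0,-0.001,-0.0017,0]]]' 60
```

```text
t: 12.52
eef_pos: [0.5366, -0.0496, 0.1202]
ee_rot: [3.131, -0.002, 1.478]
force: [4.6, 0.9, -7.2]
width: 0.0483
```

```bash
python3 -m handwheel '[[[0.03,0,-0.0005,-0.0009,0],[0.03,0,-0.001,-0.0017,0],[0.03,0,-0.001,-0.0017,0]]]' 60
```

```text
t: 12.77
eef_pos: [0.5361, -0.0495, 0.1213]
ee_rot: [3.13, -0.002, 1.478]
force: [5.8, 0.4, -10.5]
width: 0.048
```

```bash
python3 -m handwheel '[[[0.03,0,-0.0005,-0.0009,0],[0.03,0,-0.001,-0.0017,0],[0.03,0,-0.0015,-0.0026,0],[0.03,0,-0.0015,-0.0026,0]]]' 60
```

```text
t: 13.1
eef_pos: [0.5354, -0.0494, 0.1224]
ee_rot: [3.13, -0.002, 1.477]
force: [11.0, -1.5, -18.5]
width: 0.0482
```

The travel is 17.5 mm at 21 N, so it's at the stop. I'll hold for a second, pulling just slightly harder than now.

```bash
python3 -m handwheel '[[[0.03,0,-0.001,-0.0017,0],[0.03,0,-0.0015,-0.0026,0],[0.03,0,-0.0015,-0.0026,0],[0.03,0,-0.0015,-0.0026,0]]]' 60; python3 -m handwheel '[[[0.03,0,-0.0015,-0.0026,0],[0.03,0,-0.0015,-0.0026,0],[0.03,0,-0.0015,-0.0026,0],[0.03,0,-0.0015,-0.0026,0],[0.03,0,-0.0015,-0.0026,0],[0.03,0,-0.0015,-0.0026,0],[0.03,0,-0.0015,-0.0026,0],[0.03,0,-0.0015,-0.0026,0],[0.03,0,-0.0015,-0.0026,0],[0.03,0,-0.0015,-0.0026,0],[0.03,0,-0.0015,-0.0026,0],[0.03,0,-0.0015,-0.0026,0]]]' 60
```

```text
t: 13.43
eef_pos: [0.5353, -0.0494, 0.1225]
ee_rot: [3.129, -0.002, 1.477]
force: [18.4, -4.4, -30.8]
width: 0.0479
t: 14.43
eef_pos: [0.5353, -0.0494, 0.1226]
ee_rot: [3.128, -0.002, 1.476]
force: [19.1, -4.6, -30.7]
width: 0.0484
```

```bash
python3 -m handwheel '[[[0.03,0,0,0,0],[0.03,0,0.0008,0.0013,0],[0.03,0,0.0012,0.002,0],[0.0876,0,0.0012,0.002,0],[0.0876,0,0.0012,0.002,0],[0.0876,0,0.0012,0.002,0],[0.0876,0,0.0012,0.002,0],[0.0876,0,0.0012,0.002,0],[0.0876,0,0.0012,0.002,0],[0.0876,0,0.0012,0.002,0],[0.0876,0,0.0012,0.002,0],[0.0876,0,0.0012,0.002,0]]]' 60
python3 - <<'E'
from h import *
cv2.imwrite("pics/w7.png",grab_frame("wrist"))
E
```

```text
t: 15.43
eef_pos: [0.5365, -0.0495, 0.1206]
ee_rot: [3.128, -0.002, 1.476]
force: [-0.3, 0.1, -0.5]
width: 0.0875
```

View pics/w7.png

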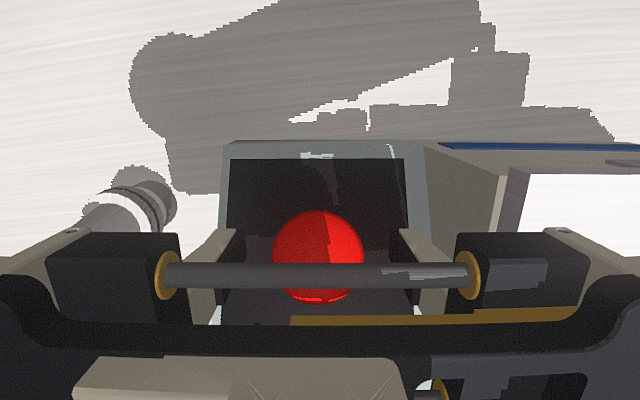

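The fingers are fully open and clear of the knob at (318,255). I'll lift straight up, then back towards the robot.

```bash
python3 -m handwheel '[[[0.0876,0,0,-0.02,0],[0.0876,0,0,-0.05,0],[0.0876,0,0,-0.08,0],[0.0876,0,0,-0.11,0],[0.0876,0,0,-0.14,0],[0.0876,0,0,-0.15,0],[0.0876,0,0,-0.15,0],[0.0876,0,0,-0.15,0]]]' 60
python3 - <<'E'
from h import *
st=arm.get_state();print(st["eef_pos"],st["ee_rot"])
i=grab_frame("wrist");cv2.imwrite("pics/w8.png",i)
S=grab_frame("scene");T=grab_frame("top");cv2.imwrite("pics/s8.png",S);cv2.imwrite("pics/t8.png",T)
c=cam("wrist",st)
def red(i):
    h=cv2.cvtColor(i,cv2.COLOR_BGR2HSV)
    m=cv2.inRange(h,(0,150,50),(10,255,255))|cv2.inRange(h,(170,150,50),(180,255,255))
    k,l,s,ce=cv2.connectedComponentsWithStats(m)
    return [(s[j],ce[j]) for j in range(1,k) if s[j,4]>60]
print(red(i));print(red(S))
g=np.array([.5442,-.0503,.1235]);a=np.array([-.5*.9956,.5*.094,.866])
for d in(0,.014):print(d,proj(c,g+a*d),proj(cam("scene"),g+a*d))
cv2.imwrite("pics/s8z.png",cv2.resize(S[60:260,220:440],None,fx=3,fy=3))
E
```

```text
t: 16.15
eef_pos: [0.5344, -0.0494, 0.2707]
ee_rot: [3.127, -0.003, 1.476]
force: [-0.0, 0.1, -1.1]
width: 0.0875
[ 0.5344 -0.0494  0.2707] [ 3.1268 -0.0027  1.4763]
[(array([545, 149,  17,  16, 212], dtype=int32), array([553.1368, 156.75  ])), (array([ 293,  162,   49,   48, 1824], dtype=int32), array([316.7977, 185.3065]))]
[(array([257, 191,  24,  25, 425], dtype=int32), array([269.1788, 202.3082]))]
0 [316.9291 189.1539] [270.3692 203.8   ]
0.014 [316.9449 186.0692] [267.6266 200.0066]
```

View pics/w8.png

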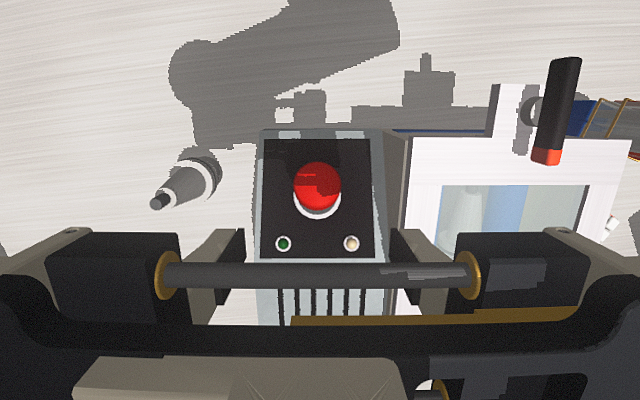

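View pics/s8z.png

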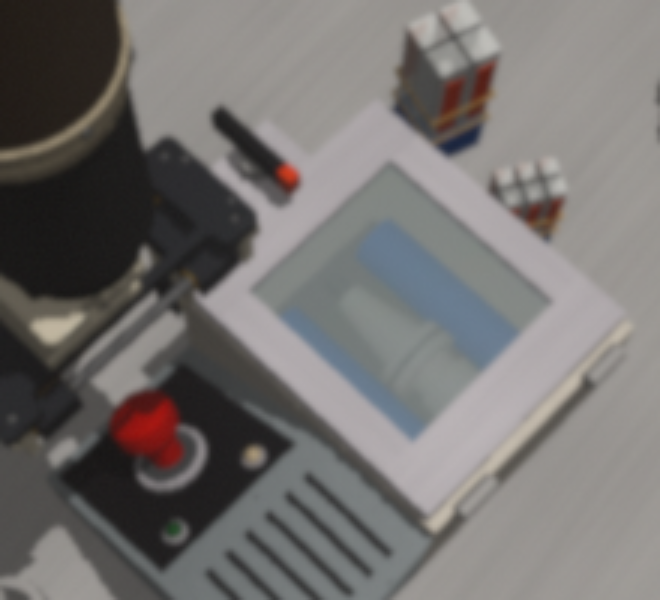

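View pics/t8.png

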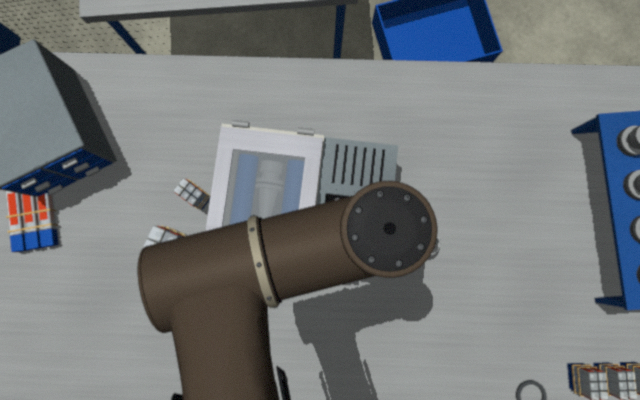

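```bash
python3 - <<'E'
from h import *
S=cam("scene")
for z in(.164,.167,.177):print(z,proj(S,(.5126-.0005,.2543,z)))
class D(dict):pass
st=dict(eef_pos=np.array([0.4782,0.1526,0.3015]),ee_rot=np.array([3.1273,-.0052,1.414]))
c=cam("wrist",st)
a=plane(c,(313.5,147),.203);b=plane(c,(318.5,233),.203);d=b-a
print(a,b,"bar yaw",np.degrees(np.arctan2(-d[0],d[1])))
a,b=[cv2.imread(f"pics/{n}.png") for n in("scene0","s8")]
dd=cv2.absdiff(a,b).max(2)
for n,(x0,y0,x1,y1) in dict(large=(352,58,390,110),small=(384,110,412,140),holder=(205,250,240,285)).items(): 
    A=cv2.cvtColor(a[y0:y1,x0:x1],6).astype(np.float32);B=cv2.cvtColor(b[y0:y1,x0:x1],6).astype(np.float32)
    print(n,dd[y0:y1,x0:x1].mean(),cv2.phaseCorrelate(A,B))
E
```

```text
0.164 [344.6226  94.0984]
0.167 [344.6972  93.4005]
0.177 [344.9489  91.046 ]
[0.4346 0.1566 0.203 ] [0.5178 0.1481 0.203 ] bar yaw -95.8364981115915
large 18.55668016194332 ((-0.287902985827472, 0.3518556468640881), 0.8944669807398761)
small 19.289285714285715 ((-0.2123887721700779, 0.10990773791555775), 0.9515425003899468)
holder 18.624489795918368 ((0.04258110696932249, 0.014629491328335575), 0.8848236733012729)
```

All checks agree, so I'm handing the job in.

```bash
python3 -c "
from station import arm
print(arm.job_done(), arm.get_state()['t'])"
```

```text
the job is handed in; nothing more can be done
the job is handed in; nothing more can be done
```

The lid is pressed down and latched, and the cleaner was then started. I handed the job in after about 16 s of the 54 s allowed; no verdict was reported.

- **Lid and latch:** I gripped the T-bar and pressed the lid down 14 mm until it met the rim at about 25 N. I then turned the latch clockwise until it hit its stop, where the moment rose to about 1 N·m. Afterwards the bar measured about 90° from the unlatched position. The lid's front corner showed at the pressed-down height, about 3 px lower in the scene view than at the start.
- **Knob:** I pulled it past the click to its end stop, 17.5 mm out. I held it there for just over a second at about 36 N, below the 50 N stop limit, then eased off and let go. The last pictures show it still out with its neck visible. The measured position fits the run position only roughly: the wrist view puts it within 1 px of 14 mm out, but the scene view puts it between in and run.
- **Surroundings:** the tubes and the holder moved by less than 0.5 px in the scene picture, which is within image noise. The arm hid part of the top view at the end, so that check rests on the scene view. The arm was clear and touching nothing.

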